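# Take the core temperature of a lidded pot through its thermometer port

## Robot

A 6-joint arm with a two-finger parallel gripper is mounted at the origin on a cart in front of the work surface, level with it; the furniture and walls round the work are solid. World frame = base frame: x ahead of the robot, y to its left, z up, the work surface at z = 0. Lengths are in m, angles in rad, forces in N, time in s.
With the tool pointing down it reaches from about 0.375 to 0.9 m from the base axis. Payload 3.1 kg.
Tool frame: the origin (TCP) lies on the centre line of the jaws, within the pads' length; the fingertips stand robot.tip_reach ahead of it and the grasp point (between the pads) lies 8 mm behind it (robot.tip_reach is the distance from the TCP to the fingertips, in m); z points along the fingers, y is the line along which they close (so a half turn about z gives the same grasp; the last joint's range is limited). The gripper opens to 87 mm and grips with 3 to 60 N. Pads are 19 mm wide; open, the fingers measure 117 mm over their backs; the gripper's body (75 mm by 190 mm) begins 51 mm behind the grasp point.
Start: joints at [-1.506, 0.527, 1.433, -0, 1.181, -0.178], TCP at [0.15, -0.607, 0.234] pointing down, gripper open.
Joint ranges: [-3.08, 3.08], [-0.75, 2.2], [0.22, 2.44], [-1.43, 4.57], [0, 2.65], [-2.85, 2.85]. Speed limits (rad/s): [2.79, 2.79, 3.14, 3.14, 3.14, 3.14].

## Interface

Orientations are given as a unit quaternion [x, y, z, w].
In Python, from rig import robot gives the robot as it stands.
- The arm moves only by the tool jog_arm, never from a script. Its argument "motion" is one flat list of numbers, 7 for each row, row after row: the shift along the tool's x, y, z scaled (see below), then the turn, a rotation vector about the tool's x, y, z scaled (see below), then the gripper's target within -1 to 1 (shut at 1, half-way at 0, fully open at -1). In form: [x, y, z, rx, ry, rz, hand, x, y, z, rx, ry, rz, hand, ...]. A call has 1 to 12 rows; each row shifts and turns the commanded pose from where the row before left it, along the tool's axes as they then stand; what a row does not reach is not made up. The controller multiplies each number of a shift by 4 cm and each number of a turn by 4 degrees. A row lasts 1/8 s, in which the tool goes at most 62.5 mm and 10.7 degrees, less where a joint would pass 70% of its speed; a pose out of reach is approached as far as the arm can. A call with a number of a shift or a turn outside -1 to 1 is refused whole. A call with a gripper value outside its range is refused whole. The fingers move at their own pace and stop on an object; "grip_force" is the grip in N (left out, the last holds). Time passes only in rows, so rows that do not move let the fingers close. It gives the time, the measured TCP pose, the force, the opening and the grip force at its end, in the units of the state.
- robot.get_obs(): the state, without advancing time (a new reading comes with each control period).
- robot.camera(name): name is "scene" or "side" or "wrist"; returns the picture (480x640x3 uint8, blue, green, red); there is no depth.
- robot.calibration(name): a dict with "fx", "fy", "cx", "cy" (pixels), "dist_coeffs" ([k1, k2, p1, p2, k3] as OpenCV has them; the pictures are not rectified), "R" (3x3) and "t" (3): a world point X has camera coordinates R X + t; the wrist camera has in their place "T_tool_cam" (4x4, takes a point from camera to tool coordinates, whose origin is the TCP and whose axes are the flange's). Camera axes: x right, y down, z forward; pixel columns grow to the right and rows downward; lengths in m; the calibration is good to about 2 mm. A picture is of the moment at which its call begins: read the wrist's pose just before it. calibration takes no time and is no camera call.
- robot.hand_in(): hands the job in; it is judged then, once.
The state is a dict: "time": time; "q": joint angles; "joint_velocities": joint speeds; "joint_torque": joint torques, N m; "position": TCP position; "tool_rot": TCP orientation; "ft_force": force on the tool from outside, world axes, zero at the start; "moment": the same for the moment, N m; "grip_width": finger opening in m; "grip_force": force on a finger pad.
Only numpy, scipy, OpenCV 4.12 (cv2) and the standard library are available. Lean on these libraries where they do the work, as an engineer would, in place of code of your own. Each camera call takes 0.05 s, during which the arm holds its last target. There are 200 camera calls.

## Task

The milk in the pot has to be checked with the lid left on. Swing the little swivel cover on the lid right aside so that the thermometer port is open, then draw the probe thermometer out of its wooden stand and lower its stem straight down through the middle of the port, touching neither the port's wall nor any other part of the pot, until the tip hangs about half-way down inside the pot. Keep it still there, upright and centred in the port, for 3 seconds while the reading settles, and finish still holding it so; leave the things standing round about where they are.

Things in the scene. Friction and masses are not known exactly. Their poses are not given: they have to be found in the camera images.
- pot: Lidded steel pot on a round cork mat, fixed: pot 180 mm across, lid about 110 mm above the worktop, black lid knob (33 mm across, top 134 mm up) in the middle. Two steel loop handles reach 126 mm from the centre along its +y and -y. Origin under its centre on the worktop; z up. The thermometer port lies 50 mm from the centre along -x.
- port (a point): Centre of the mouth of the thermometer port, a short upright steel tube through the lid (bore 18 mm, outside 24 mm, 19 mm long, standing 10 mm above the lid). Same axes as the pot. The mouth is 120 mm above the worktop, the inside bottom of the pot 108 mm below the mouth and the lid's underside 13 mm below it: half-way down inside is 60 mm below the mouth.
- cover (a joint): Swivel cover, a 27 mm steel disc on a short arm over the port's mouth: 0 rad squarely over the port, growing counter-clockwise seen from above to the stop at 1.6 rad; the port is clear from 0.85 rad, right aside means beyond 1.1 rad. It starts between 0 and 0.3 rad, turns with light friction (about 1 N at the knob) and stays where it is left.
- cover_knob (a point): The small upright black knob on the cover disc (round, 12 mm thick, 14 mm tall), 28 mm from the cover's pivot; this point is on its axis, half-way up, 10 mm above the port's mouth; the steel disc is 7 mm below this point.
- cover_pivot (a point): The cover's upright pivot axis on the lid, at the height of the port's mouth, 28 mm from the port's centre along -y of the port's axes.
- probe_head (a point): Centre of the thermometer's upright black head: 22 mm thick along its own x, 34 mm wide along its own y, 60 mm tall, on a grey foot flange (26 x 36 x 6 mm); a wire loop stands 7 mm above it. The 5 mm steel stem runs 100 mm straight down from the flange on the head's axis. Loose, about 90 g; it stands with its flange on the wooden stand, stem in the bore. z points up.
- probe_tip (a point): Lower end of the thermometer's stem, 135 mm below the head's centre on the same axis.
- stand_top (a point): Centre of the top of the turned wooden stand (fixed, 104 mm tall, 56 mm across at the top, 77 mm at the foot), with an upright 16 mm bore in which the stem stands nearly to the bottom.
- sugar: Glass jar with a green lid, 65 mm across, 90 mm tall, a bystander; origin under its centre.
- clip: Glass clip-top jar, 93 x 103 x 104 mm, a bystander; origin under its middle.
- cup: White mug, 59 x 83 x 55 mm, a bystander; origin under its middle.
- spice: Spice jar with a red cap, 41 mm across, 105 mm tall, a bystander; origin under its centre.
- spoon: Teaspoon, 130 x 26 x 11 mm, lying on the worktop, a bystander; origin under its middle.
Not all that is in view belongs to the job. What is shaped like the part that bears probe_head but pink is not meant. What is shaped like the part that bears stand_top but red is not meant.

How it is judged:
By the outcome, as a careful person would: the job done as asked, in the order asked, and still so for the second after the job is handed in, while the arm keeps its last pose, push and grip.
It also fails if it takes over 64 s, if anything falls off the work surface, if the arm or the gripper's body presses on something with over 40 N, if the wrist force passes 120 N, or if a joint passes its speed limit or range.

## Working session

There is one attempt and no reset: what is moved stays moved. The work goes in short steps, Python scripts to look and compute and a tool call to move; the robot and the scene stay as the last step left them, time stands still between calls to the robot, and variables do not carry over. Pictures are saved under pics/ and viewed, at most 10 in all, crops included, and the job is handed in when it is done.

Besides the shell and the picture viewer there is one more tool, called after ">>>" in YAML: its name, and indented under it one key for each argument. jog_arm: Moves the arm, as the interface text tells. Shifts and turns lie within -1 to 1; 1 stands for 4 cm of shift or 4 degrees of turn. Its arguments: {"type":"object","properties":{"motion":{"type":"array","items":{"type":"number"}},"grip_force":{"type":"number"}},"required":["motion"]}

```bash
ls; mkdir -p pics; cat > h.py <<'E'
import numpy as np, cv2
from rig import robot
from scipy.spatial.transform import Rotation as Ro
def cam(n):
    o=robot.get_obs(); im=robot.camera(n); c=robot.calibration(n)
    K=np.array([[c["fx"],0,c["cx"]],[0,c["fy"],c["cy"]],[0,0,1.]]); d=np.array(c["dist_coeffs"],float)
    if "R" in c: R=np.array(c["R"]); t=np.array(c["t"])
    else:
        T=np.eye(4); T[:3,:3]=Ro.from_quat(o["tool_rot"]).as_matrix(); T[:3,3]=o["position"]
        M=np.linalg.inv(T@np.array(c["T_tool_cam"])); R=M[:3,:3]; t=M[:3,3]
    return im,(K,d,R,t)
def proj(C,X):
    K,d,R,t=C; return cv2.projectPoints(np.array(X,float).reshape(-1,3),cv2.Rodrigues(R)[0],t,K,d)[0].reshape(-1,2)
def ray(C,uv):
    K,d,R,t=C; p=cv2.undistortPoints(np.array(uv,float).reshape(1,1,2),K,d)[0,0]
    v=R.T@np.array([p[0],p[1],1]); return -R.T@t, v/np.linalg.norm(v)
def atz(C,uv,z):
    o,v=ray(C,uv); return o+v*(z-o[2])/v[2]
def tri(rs):
    A=sum(np.eye(3)-np.outer(v,v) for o,v in rs); b=sum((np.eye(3)-np.outer(v,v))@o for o,v in rs)
    X=np.linalg.solve(A,b); return X,[np.linalg.norm(np.cross(X-o,v)) for o,v in rs]
E
python3 - <<'E'
from h import *
import pickle
for n in("scene","side"):
    im,C=cam(n); cv2.imwrite(f"pics/{n}0.png",im); pickle.dump(C,open(n+".pkl","wb")); print(n,-C[2].T@C[3])
o=robot.get_obs(); print(o, robot.tip_reach, robot.calibration("wrist")["T_tool_cam"])
E
```

```text
pics
scene [0.19051386 0.43650201 0.8912062 ]
side [ 0.33773349 -0.95735618  0.44350879]
{'time': 0.1, 'q': array([-1.50651154e+00,  5.28390675e-01,  1.43377159e+00, -1.36571594e-05,
        1.18138879e+00, -1.78531069e-01]), 'joint_velocities': array([-1.60497661e-03, -2.12256402e-03, -1.69077026e-03, -8.87526717e-05,
        1.38467522e-03, -4.76696207e-04]), 'joint_torque': array([-4.61869713e-04, -4.40987027e+01, -1.77150822e+01,  6.35429774e-02,
        5.33907360e-02, -3.00231306e-05]), 'position': array([ 0.15023765, -0.60602002,  0.23265955]), 'tool_rot': array([ 9.92638315e-01,  1.21112413e-01,  4.96001903e-05, -9.77965765e-04]), 'ft_force': array([-0.87017662, -0.44345532,  0.12786215]), 'moment': array([-0.00592888,  0.01786241,  0.01105945]), 'grip_force': 0.0, 'grip_width': 0.08706042927532245} 0.011 [[ 3.09021483e-04 -9.51830821e-01 -3.06623537e-01  8.44269453e-02]
 [ 9.99999952e-01  2.99251346e-04  7.88746144e-05 -1.16890824e-04]
 [ 1.66822174e-05 -3.06623547e-01  9.51830867e-01 -1.51327770e-01]
 [ 0.00000000e+00  0.00000000e+00  0.00000000e+00  1.00000000e+00]]
```

View pics/scene0.png

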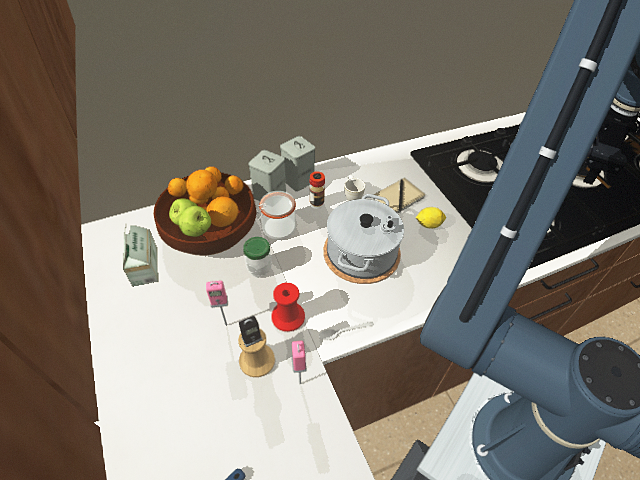

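View pics/side0.png

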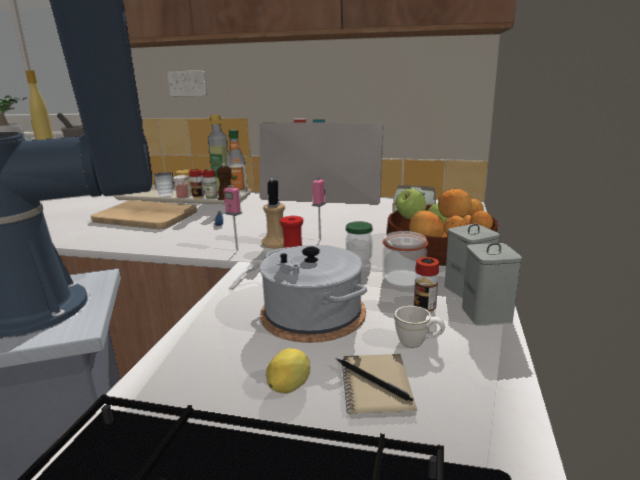

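Scene: pot knob about (366,219), cover knob (390,226), black probe in the wooden stand about (250,330). Side: pot knob (311,252), cover knob (284,258), black probe head (273,193). I'll enlarge these.

```bash
python3 - <<'E'
import cv2,numpy as np
a=cv2.imread("pics/scene0.png");b=cv2.imread("pics/side0.png")
f=lambda i,x,y,w,h:cv2.resize(i[y:y+h,x:x+w],(400,300),interpolation=cv2.INTER_CUBIC)
cv2.imwrite("pics/c0.png",np.vstack([np.hstack([f(a,320,180,100,75),f(a,210,305,100,75)]),np.hstack([f(b,250,230,120,90),f(b,230,170,100,75)])]))
from h import *
import pickle
s=pickle.load(open("scene.pkl","rb"));d=pickle.load(open("side.pkl","rb"))
for n,u,v in(("potknob",(366,219),(311,250)),("cknob",(390,225),(283,258)),("head",(250,330),(273,193))):print(n,tri([ray(s,u),ray(d,v)]))
E
```

```text
potknob (array([ 0.53131117, -0.20287133,  0.12740768]), [np.float64(0.002017581461469737), np.float64(0.0020175814614698247)])
cknob (array([ 0.47595964, -0.22167676,  0.12775277]), [np.float64(0.0018201161542938007), np.float64(0.00182011615429388)])
head (array([0.53878673, 0.18508725, 0.13576976]), [np.float64(0.0009886495983928417), np.float64(0.0009886495983928356)])
```

View pics/c0.png

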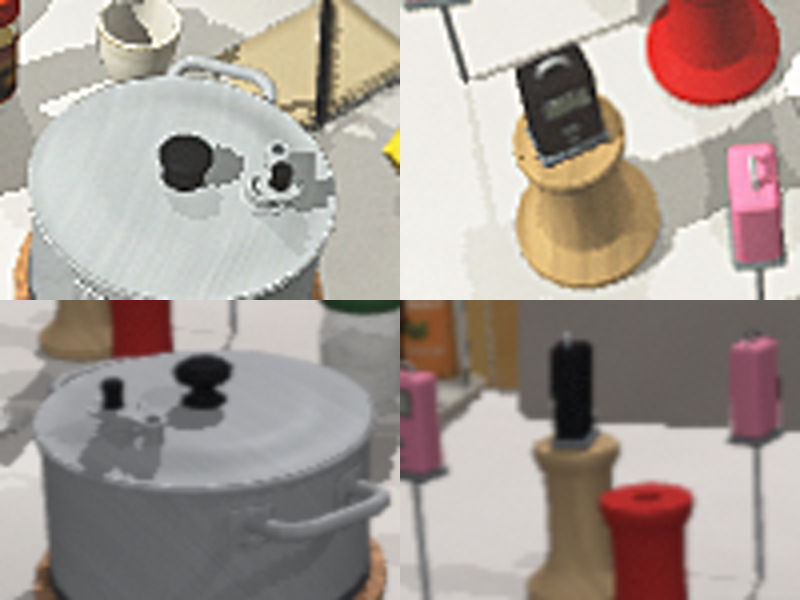

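```bash
python3 - <<'E'
from h import *
import pickle
s=pickle.load(open("scene.pkl","rb"));d=pickle.load(open("side.pkl","rb"))
P={}
for n,u,v in(("potknob",(366.2,220),(311,252.5)),("cknob",(390.5,223.8),(283.6,257.9)),("pivot",(389.5,217),(295.6,265.4)),("head",(250.5,331),(273,192.7)),("pinkA",(217,293),(318,192)),("pinkB",(299,355),(232,200)),("loop",(247,319),(273,178.5)),("red",(287,290),(292,222))):
    P[n],e=tri([ray(s,u),ray(d,v)]);print(n,P[n].round(4),np.round(e[0],4))
a=atz(s,(245,346),.107);b=atz(s,(261.75,340),.107);print("base edge",a,b,np.linalg.norm(a-b),np.degrees(np.arctan2(*(b-a)[1::-1])))
print("stand rim pts z.104",[atz(s,(210+x/4,305+y/4),.104).round(4) for x,y in((113,142),(224,130))], atz(s,(210+169/4,305+140/4),.104))
v=P["pivot"]-P["potknob"];print("pot yaw",np.degrees(np.arctan2(v[1],v[0]))-209.25,np.hypot(*v[:2]),"exp .0573")
E
```

```text
potknob [ 0.5309 -0.204   0.1231] 0.0019
cknob [ 0.4765 -0.2246  0.129 ] 0.0018
pivot [ 0.4922 -0.2477  0.1223] 0.0014
head [0.5379 0.1859 0.1358] 0.0022
pinkA [0.6519 0.1638 0.132 ] 0.0009
pinkB [0.4329 0.1664 0.1339] 0.001
loop [0.5413 0.1843 0.1735] 0.0008
red [0.5576 0.0532 0.0984] 0.0013
base edge [0.53450617 0.20744522 0.107     ] [0.51775231 0.17751064 0.107     ] 0.03430409861358309 -119.23497148297804
stand rim pts z.104 [array([0.5544, 0.2062, 0.104 ]), array([0.5161, 0.1672, 0.104 ])] [0.5336327  0.18818056 0.104     ]
pot yaw -340.77459145325884 0.05839019857798619 exp .0573
```

Pot centre is about (0.531, -0.204) with a yaw of about 19°. The cover knob is at about (0.477, -0.225), which puts the cover at 0.26 rad; distances to pivot and pot match the given sizes. I'm setting out now.

>>> jog_arm:
  motion: [0.85,-0.61,0,0,0,0,0.45,0.85,-0.61,0,0,0,0,0.45,0.85,-0.61,0,0,0,0,0.45,0.85,-0.61,0,0,0,0,0.45,0.85,-0.61,0,0,0,0,0.45,0.85,-0.61,0,0,0,0,0.45,0.85,-0.61,0,0,0,0,0.45,0.85,-0.61,0,0,0,0,0.45,0.85,-0.61,0,0,0,0,0.45,0.85,-0.61,0,0,0,0,0.45,0.85,-0.61,0,0,0,0,0.45,0.85,-0.61,0,0,0,0,0.45]

```text
time: 1.6
position: [0.4765, -0.2231, 0.2332]
tool_rot: [0.993, 0.121, -0.0, -0.0]
ft_force: [0.4, -0.1, 0.4]
grip_width: 0.0238
grip_force: 0.0
```

>>> jog_arm:
  motion: [0,0,0,0,0,1,0.45,0,0,0,0,0,1,0.45,0,0,0,0,0,1,0.45,0,0,0,0,0,1,0.45,0,0,0,0,0,1,0.45,0,0,0,0,0,1,0.45,0,0,0,0,0,1,0.45,0,0,0,0,0,1,0.45,0,0,0,0,0,1,0.45,0,0,0,0,0,1,0.45,0,0,0,0,0,1,0.45,0,0,0,0,0,1,0.45]

```text
time: 3.1
position: [0.4756, -0.2241, 0.2332]
tool_rot: [0.956, -0.294, -0.0, -0.0]
ft_force: [-1.0, -0.6, 0.4]
grip_width: 0.0238
grip_force: 0.0
```

>>> jog_arm:
  motion: [0,0,0,0,0,1,0.45,0,0,0,0,0,1,0.45,0,0,0,0,0,1,0.45,0,0,0,0,0,1,0.45,0,0,0,0,0,1,0.45,0,0,0,0,0,0.4,0.45,0,0,0,0,0,0,0.45,0,0,0,0,0,0,0.45]

```text
time: 4.1
position: [0.4759, -0.2243, 0.2335]
tool_rot: [0.884, -0.467, -0.0, -0.0]
ft_force: [-0.6, 0.6, -0.7]
grip_width: 0.0243
grip_force: 0.0
```

```bash
python3 - <<'E'
from h import *
import pickle
im,C=cam("wrist"); pickle.dump(C,open("w1.pkl","wb")); cv2.imwrite("pics/w1.png",im)
print(proj(C,[[.5309,-.204,.134],[.4765,-.2246,.137],[.4922,-.2477,.12]]).round(1)); o=robot.get_obs();print(o["q"],o["position"],o["tool_rot"],o["ft_force"],o["grip_width"])
E
```

```text
[[239.2 223.2]
 [317.  242.4]
 [317.1 199.9]]
[-6.53024002e-01  3.95030629e-01  1.67934651e+00  7.44604557e-05
  1.06735652e+00  1.88922089e+00] [ 0.47590222 -0.22428036  0.23349672] [ 8.84328660e-01 -4.66864878e-01 -6.40890315e-05 -4.38947290e-05] [-0.10268806 -0.91115626  0.29978195] 0.02428978396342635
```

View pics/w1.png

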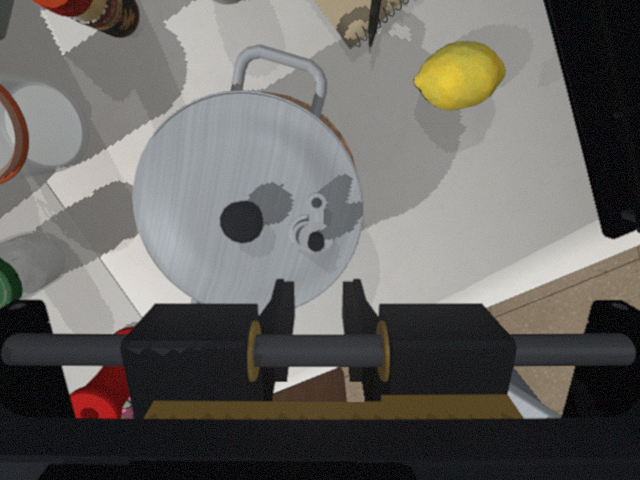

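The wrist view confirms it to about 1 mm: pot knob (241,222), cover knob (316,241), pivot (316,202). Descending to grip the cover knob lightly.

>>> jog_arm:
  motion: [0,0,0.6,0,0,0,0.45,0,0,0.6,0,0,0,0.45,0,0,0.5,0,0,0,0.45,0,0,0.4,0,0,0,0.45,0,0,0.3,0,0,0,0.45,0,0,0,0,0,0,0.45,0,0,0,0,0,0,1,0,0,0,0,0,0,1,0,0,0,0,0,0,1,0,0,0,0,0,0,1]
  grip_force: 8

```text
time: 5.4
position: [0.4764, -0.2245, 0.1381]
tool_rot: [0.884, -0.467, 0.001, -0.0]
ft_force: [0.8, 0.2, 3.6]
grip_width: 0.0114
grip_force: 8.0
```

>>> jog_arm:
  motion: [0.002,0.049,0,0,0,-1,1,0.002,0.049,0,0,0,-1,1,0.002,0.049,0,0,0,-1,1,0.002,0.049,0,0,0,-1,1,0.002,0.049,0,0,0,-1,1,0.002,0.049,0,0,0,-1,1,0.002,0.049,0,0,0,-1,1,0.002,0.049,0,0,0,-1,1,0.002,0.049,0,0,0,-1,1,0.002,0.049,0,0,0,-1,1]

```text
time: 6.65
position: [0.4659, -0.2403, 0.1381]
tool_rot: [0.991, -0.136, 0.001, 0.0]
ft_force: [2.2, 1.6, 2.4]
grip_width: 0.0115
grip_force: 8.0
```

>>> jog_arm:
  motion: [0.002,0.049,0,0,0,-1,1,0.002,0.049,0,0,0,-1,1,0.002,0.049,0,0,0,-1,1,0.002,0.049,0,0,0,-1,1,0.002,0.049,0,0,0,-1,1,0.002,0.049,0,0,0,-1,1,0.002,0.049,0,0,0,-1,1,0,0,0,0,0,0,1]

```text
time: 7.65
position: [0.4662, -0.2538, 0.1381]
tool_rot: [0.994, 0.106, 0.002, 0.001]
ft_force: [5.4, 2.5, 1.5]
grip_width: 0.0118
grip_force: 8.0
```

>>> jog_arm:
  motion: [0,0,0,0,0,0,0.45,0,0,0,0,0,0,0.45,0,0,-0.5,0,0,0,0.45,0,0,-0.8,0,0,0,0.45,0,0,-1,0,0,0,0.45,0,0,-1,0,0,0,0.45,0,0,0,0,0,0,0.45,0,0,0,0,0,0,0.45]

```text
time: 8.65
position: [0.4636, -0.2532, 0.2688]
tool_rot: [0.994, 0.107, -0.001, -0.001]
ft_force: [0.4, -0.5, -0.1]
grip_width: 0.0237
grip_force: 0.0
```

```bash
python3 - <<'E'
from h import *
import pickle
im,C=cam("wrist"); pickle.dump(C,open("w2.pkl","wb"))
a=np.radians(19.2);port=np.array([.5309-.05*np.cos(a),-.204-.05*np.sin(a),.12])
u=proj(C,[[.5309,-.204,.134],port,[.4922,-.2477,.12]]);print(u.round(1))
x,y=int(u[1][0])-100,int(u[1][1])-75;cv2.imwrite("pics/w2.png",cv2.resize(im[y:y+150,x:x+200],None,fx=4,fy=4,interpolation=cv2.INTER_CUBIC));print(x,y)
o=robot.get_obs();print(o["position"],o["tool_rot"],o["q"])
E
```

```text
[[274.4 132.6]
 [285.6 193. ]
 [319.2 190.1]]
185 118
[ 0.46339411 -0.25301226  0.26826623] [ 0.99425084  0.10706384 -0.00121831 -0.00105509] [-7.11393668e-01  3.55958121e-01  1.63069976e+00 -3.68555037e-04
  1.15814041e+00  6.45011834e-01]
```

View pics/w2.png

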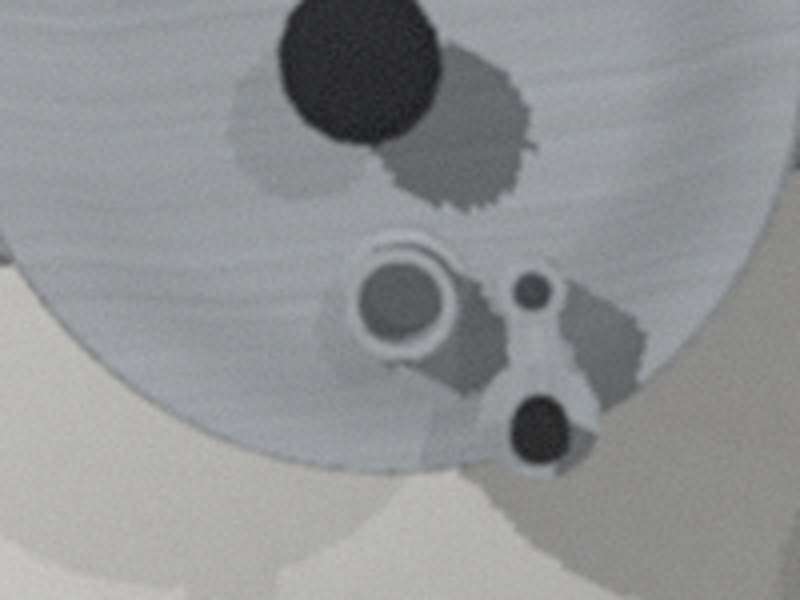

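Port mouth centre (285.3,193.5) matches the prediction (285.6,193) and the cover is swung well aside. Next, the probe.

>>> jog_arm:
  motion: [0.343,-0.863,0,0,0,0,-0.3,0.343,-0.863,0,0,0,0,-0.3,0.343,-0.863,0,0,0,0,-0.3,0.343,-0.863,0,0,0,0,-0.3,0.343,-0.863,0,0,0,0,-0.3,0.343,-0.863,0,0,0,0,-0.3,0.343,-0.863,0,0,0,0,-0.3,0.343,-0.863,0,0,0,0,-0.3,0.343,-0.863,0,0,0,0,-0.3,0.343,-0.863,0,0,0,0,-0.3,0.343,-0.863,0,0,0,0,-0.3,0.343,-0.863,0,0,0,0,-0.3]

```text
time: 10.2
position: [0.5361, 0.1871, 0.2675]
tool_rot: [0.994, 0.107, -0.002, 0.0]
ft_force: [0.2, 0.2, -0.7]
grip_width: 0.0564
grip_force: 0.0
```

>>> jog_arm:
  motion: [0,0,0,0,0,-1,-0.3,0,0,0,0,0,-1,-0.3,0,0,0,0,0,-1,-0.3,0,0,0,0,0,-1,-0.3,0,0,0,0,0,-1,-0.3,0,0,0,0,0,-1,-0.3,0,0,0,0,0,-1,-0.3,0,0,0,0,0,-1,-0.3,0,0,0,0,0,-1,-0.3,0,0,0,0,0,-1,-0.3,0,0,0,0,0,-1,-0.3,0,0,0,0,0,-1,-0.3]

```text
time: 11.7
position: [0.5359, 0.1859, 0.2674]
tool_rot: [0.864, 0.503, -0.002, -0.001]
ft_force: [0.5, 0.4, 0.2]
grip_width: 0.0559
grip_force: 0.0
```

>>> jog_arm:
  motion: [0,0,0,0,0,0,-0.3,0,0,0,0,0,0,-0.3]

```text
time: 11.95
position: [0.5365, 0.1861, 0.2685]
tool_rot: [0.865, 0.502, -0.001, -0.0]
ft_force: [0.2, -0.2, -0.3]
grip_width: 0.0562
grip_force: 0.0
```

```bash
python3 - <<'E'
from h import *
import pickle
im,C=cam("wrist"); pickle.dump(C,open("w3.pkl","wb"));cv2.imwrite("pics/w3.png",im)
print(proj(C,[[.536,.187,.17],[.536,.187,.177],[.536,.187,.11],[.6519,.1638,.16],[.4329,.1664,.16]]).round(1))
o=robot.get_obs();print(o["position"],o["tool_rot"],o["q"])
E
```

```text
[[317.5 241.5]
 [317.4 244.6]
 [317.7 220.1]
 [470.8 188.9]
 [221.2 317. ]]
[0.53667845 0.18610213 0.26880884] [ 8.64883241e-01  5.01972494e-01 -7.24177904e-04 -2.64220169e-04] [ 1.37145172e-01  4.11243717e-01  1.53537337e+00 -6.43948180e-05
  1.19651615e+00  6.56208908e-01]
```

View pics/w3.png

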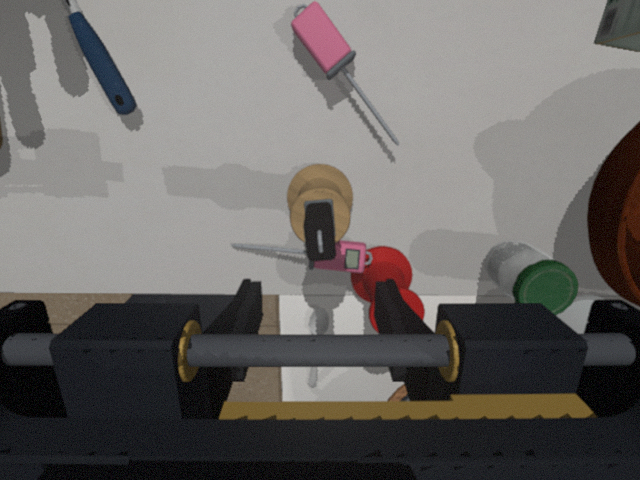

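Wrist view: black head about (306–335, 200–262) with its loop near (320,240), nearly between the fingers. The pink decoys need a height check, so I'll zoom in.

```bash
python3 - <<'E'
from h import *
import pickle
C=pickle.load(open("w3.pkl","rb"));s=pickle.load(open("scene.pkl","rb"));d=pickle.load(open("side.pkl","rb"))
im=cv2.imread("pics/w3.png");cv2.imwrite("pics/c3.png",cv2.resize(im[150:300,225:425],None,fx=4,fy=4,interpolation=cv2.INTER_CUBIC))
print("pinkB",tri([ray(C,(345,257)),ray(s,(299,355))]),tri([ray(C,(345,257)),ray(d,(232,200))]));
print("pinkA",tri([ray(C,(322,38)),ray(s,(217,293))]),tri([ray(C,(322,38)),ray(d,(318,192))]),"swapped",tri([ray(C,(322,38)),ray(d,(232,200))]),tri([ray(C,(345,257)),ray(s,(217,293))]))
print(proj(C,[[.536,.187,.104],[.536,.187,.0]]))
E
```

```text
pinkB (array([ 0.51257689,  0.0684267 , -0.1158225 ]), [np.float64(0.008544306413841553), np.float64(0.008544306413841433)]) (array([0.48792454, 0.15585474, 0.13094395]), [np.float64(0.054986525729459904), np.float64(0.05498652572945993)])
pinkA (array([0.56424839, 0.25243783, 0.32093953]), [np.float64(0.033807462613320856), np.float64(0.033807462613320814)]) (array([0.65137675, 0.30502266, 0.0937573 ]), [np.float64(0.03955554377973862), np.float64(0.03955554377973855)]) swapped (array([0.52936221, 0.31735086, 0.09912971]), [np.float64(0.08271402242286578), np.float64(0.08271402242286563)]) (array([0.56157405, 0.21267584, 0.28099486]), [np.float64(0.004581611392905907), np.float64(0.004581611392905955)])
[[317.72838892 218.33693718]
 [317.97714426 195.71485784]]
```

View pics/c3.png

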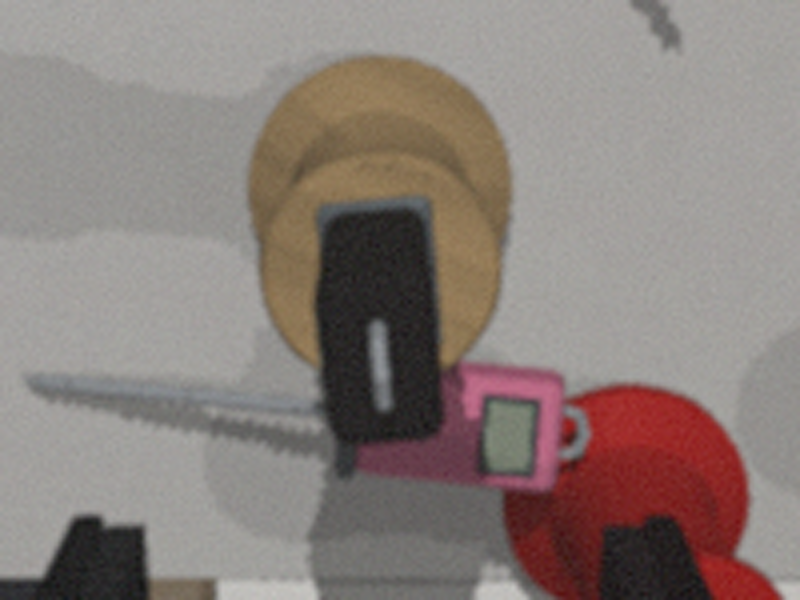

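```bash
python3 - <<'E'
from h import *
import pickle
C=pickle.load(open("w3.pkl","rb"))
print(atz(C,(320.4,241.5),.17),atz(C,(320.3,241.5),.175),"stand",atz(C,(225+381/4,150+262/4),.104))
for a,b in(((318,210),(430,198)),((377,325),(385,408))):
    p,q=[atz(C,(225+x/4,150+y/4),z) for (x,y),z in((a,.107 if a[0]==318 else .175),(b,.107 if a[0]==318 else .175))];print(np.linalg.norm(q-p),np.degrees(np.arctan2(*(q-p)[1::-1])))
o=robot.get_obs();M=Ro.from_quat(o["tool_rot"]).as_matrix();print(M.T@(atz(C,(320.4,241.5),.17)-o["position"]),M)
E
```

```text
[0.53787346 0.18594257 0.17      ] [0.53862581 0.18745492 0.175     ] stand [0.5393102  0.18817748 0.104     ]
0.02501635207605439 -23.480595960797686
0.01584724102216721 -114.40501715853253
[0.0005518  0.00123377 0.09880695] [[ 4.96046181e-01  8.68294813e-01 -1.51792118e-03]
 [ 8.68295578e-01 -4.96047090e-01 -2.69995586e-04]
 [-9.87396152e-04 -1.18407397e-03 -9.99998812e-01]]
```

>>> jog_arm:
  motion: [0.02,0.035,0,0,0,-1,-0.3,0,0,0.8,0,0,-0.35,-0.3,0,0,0.8,0,0,0,-0.3,0,0,0.7,0,0,0,-0.3,0,0,0.6,0,0,0,-0.3,0,0,0.47,0,0,0,-0.3,0,0,0,0,0,0,-0.3]

```text
time: 12.88
position: [0.5374, 0.186, 0.1332]
tool_rot: [0.84, 0.542, -0.002, -0.001]
ft_force: [0.2, 0.0, 0.3]
grip_width: 0.0565
grip_force: 0.0
```

>>> jog_arm:
  motion: [0,0,0,0,0,0,1,0,0,0,0,0,0,1,0,0,0,0,0,0,1,0,0,0,0,0,0,1,0,0,0,0,0,0,1]
  grip_force: 20

```text
time: 13.5
position: [0.5388, 0.1863, 0.1351]
tool_rot: [0.84, 0.543, 0.0, 0.0]
ft_force: [-0.7, -1.0, 1.5]
grip_width: 0.0221
grip_force: 20.0
```

>>> jog_arm:
  motion: [0,0,-0.3,0,0,0,1,0,0,-0.6,0,0,0,1,0,0,-0.8,0,0,0,1,0,0,-0.9,0,0,0,1,0,0,-0.9,0,0,0,1,0,0,-0.8,0,0,0,1,0,0,-0.4,0,0,0,1,0,0,0,0,0,0,1,0,0,0,0,0,0,1]
  grip_force: 25

```text
time: 14.62
position: [0.5377, 0.1861, 0.3213]
tool_rot: [0.84, 0.543, -0.001, -0.001]
ft_force: [-0.1, -0.8, -0.8]
grip_width: 0.0216
grip_force: 25.0
```

```bash
python3 - <<'E'
from h import *
import pickle
o=robot.get_obs();print(o["position"],o["tool_rot"],o["grip_width"])
M=Ro.from_quat(o["tool_rot"]).as_matrix();p=o["position"]
L=[]
for n in("scene","side"):
    im,C=cam(n); pickle.dump(C,open(n+".pkl","wb"));cv2.imwrite(f"pics/{n}1.png",im)
    u=proj(C,[p+M@[0,0,z] for z in(-.003,.03,.13)]);print(n,u.round(1))
    x,y=int(u[2][0])-50,int(u[2][1])-110; print(x,y); L.append(cv2.resize(im[y:y+150,x:x+100],None,fx=4,fy=4,interpolation=cv2.INTER_CUBIC))
cv2.imwrite("pics/c4.png",np.hstack(L))
E
```

```text
[0.53770155 0.18606054 0.32130862] [ 8.40047661e-01  5.42510518e-01 -1.36691573e-03 -6.29753238e-04] 0.021649189094321307
scene [[236.9 272.4]
 [239.5 284.3]
 [246.6 315.6]]
196 205
side [[267.1 117.4]
 [268.  131.2]
 [270.6 171.7]]
220 61
```

View pics/c4.png

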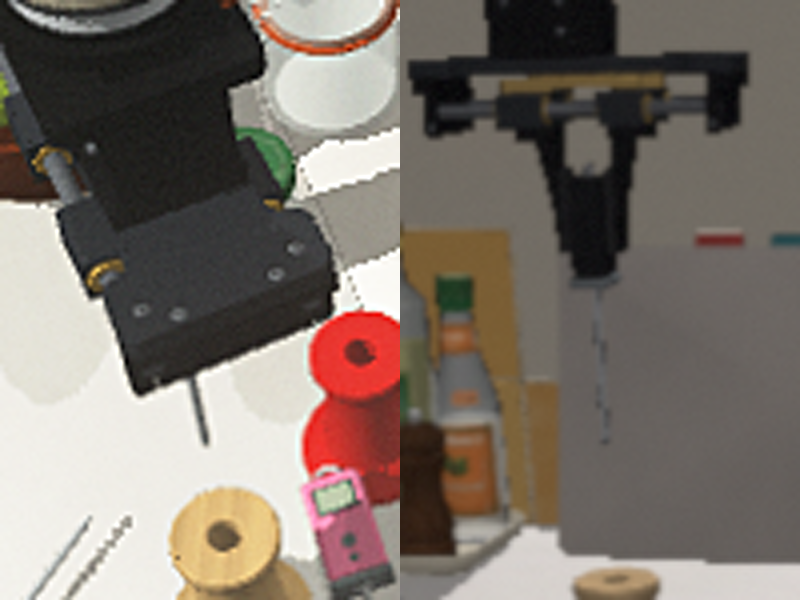

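The stem hangs straight: its tip is at scene (247.5,315.8) and side (271,171.5), within 1 px of prediction. Carrying it over to the port.

>>> jog_arm:
  motion: [-0.4,0.12,0,0,0,0,1,-0.7,0.21,0,0,0,0,1,-1,0.3,0,0,0,0,1,-1,0.3,0,0,0,0,1,-1,0.3,0,0,0,0,1,-1,0.3,0,0,0,0,1,-1,0.3,0,0,0,0,1,-1,0.3,0,0,0,0,1,-1,0.3,0,0,0,0,1,-0.8,0.24,0,0,0,0,1,-0.5,0.15,0,0,0,0,1,-0.42,0.126,0,0,0,0,1]

```text
time: 16.23
position: [0.4839, -0.2213, 0.3225]
tool_rot: [0.84, 0.542, -0.0, -0.0]
ft_force: [-0.0, 0.4, -1.6]
grip_width: 0.0219
grip_force: 25.0
```

>>> jog_arm:
  motion: [0,0,0.5,0,0,0,1,0,0,0.4,0,0,0,1,0,0,0.2,0,0,0,1,0,0,0,0,0,0,1,0,0,0,0,0,0,1,0,0,0,0,0,0,1]

```text
time: 16.98
position: [0.4849, -0.2204, 0.2794]
tool_rot: [0.84, 0.543, 0.0, 0.001]
ft_force: [0.2, 0.1, 0.3]
grip_width: 0.0219
grip_force: 25.0
```

```bash
python3 - <<'E'
from h import *
import pickle
o=robot.get_obs();print(o["position"],o["tool_rot"],o["q"])
M=Ro.from_quat(o["tool_rot"]).as_matrix();p=o["position"];port=np.array([.4837,-.2204,.12])
print("err tool",M.T@(port-p))
L=[]
for n in("wrist","side","scene"):
    im,C=cam(n); pickle.dump(C,open(n+"2.pkl","wb"));cv2.imwrite(f"pics/{n}2.png",im)
    u=proj(C,[p+M@[0,0,.13],port,p+M@[0,0,.03]]);print(n,u.round(1))
    x,y=int(u[1][0])-33,int(u[1][1])-60; print(x,y); L.append(cv2.resize(im[y:y+100,x:x+66],None,fx=4,fy=4,interpolation=cv2.INTER_CUBIC))
cv2.imwrite("pics/c5.png",np.hstack(L))
E
```

```text
[ 0.48485401 -0.22042155  0.27944021] [8.39949391e-01 5.42664257e-01 2.60511035e-04 6.76293829e-04] [-6.36638580e-01  3.47922284e-01  1.60853873e+00  1.11677353e-05
  1.18368221e+00 -2.13058392e-01]
err tool [-0.00040743 -0.0012871   0.15943868]
wrist [[318.5 230.1]
 [317.  221.1]
 [318.6 282.1]]
284 161
side [[286.3 245.9]
 [286.5 261.7]
 [282.9 189.5]]
253 201
scene [[387.1 216.7]
 [385.9 225.5]
 [393.2 184.8]]
352 165
```

View pics/c5.png

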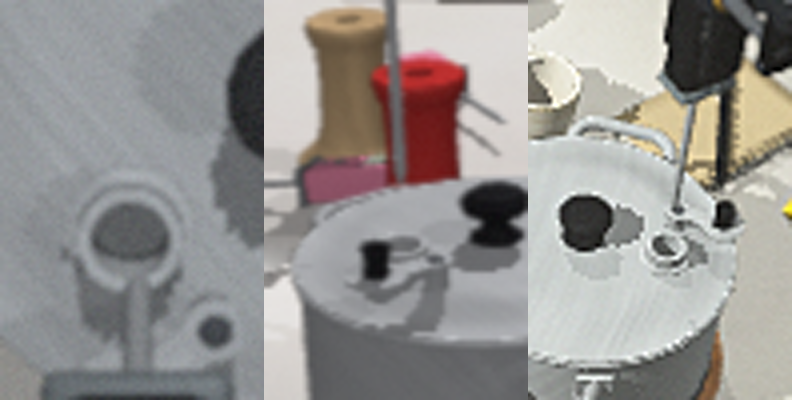

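Wrist: tip (318.3,230.5), port centre about (316.5,220). Side: tip (286.8,246.8), port about (287.5,261.7). The scene stem slope is unclear against the pivot behind it, so I'll check it numerically.

```bash
python3 - <<'E'
from h import *
import pickle
for n,rows,c0,c1 in(("scene",range(188,222,2),383,399),("side",range(196,252,4),279,293)):
    g=cv2.cvtColor(cv2.imread(f"pics/{n}2.png"),cv2.COLOR_BGR2GRAY);print(n,c0)
    for r in rows:print(r,*g[r,c0:c1])
g=cv2.cvtColor(cv2.imread("pics/wrist2.png"),cv2.COLOR_BGR2GRAY);print("wrist 306")
for r in range(224,256,2):print(r,*g[r,306:332])
C=pickle.load(open("scene2.pkl","rb"));o=robot.get_obs();p=o["position"];M=Ro.from_quat(o["tool_rot"]).as_matrix()
for n in("scene2","side2","wrist2"):
  C=pickle.load(open(n+".pkl","rb"));print(n,proj(C,[p+M@[0,0,z] for z in(.05,.08,.11,.13)]).round(1).tolist(),(proj(C,[p+[.01,0,-.13],p+[0,.01,-.13]])-proj(C,p+[0,0,-.13])).round(1).tolist())
E
```

```text
scene 383
188 230 195 191 187 177 130 145 119 86 98 120 115 102 73 74 122
190 183 189 196 194 202 196 149 116 88 61 82 111 197 200 211 213
192 198 204 203 201 202 202 204 197 192 164 107 195 204 199 204 202
194 204 200 202 200 200 200 198 203 184 137 122 211 204 201 204 206
196 205 203 202 203 200 201 203 204 176 117 178 205 201 197 205 198
198 214 210 196 168 205 200 204 191 153 95 209 202 199 200 203 201
200 153 199 228 215 187 170 207 184 125 126 207 201 199 199 205 195
202 212 206 175 223 219 166 162 174 95 187 205 198 200 200 203 201
204 207 234 163 104 215 165 166 150 119 220 212 214 211 213 217 210
206 203 205 207 210 206 180 186 115 115 136 115 114 115 116 126 119
208 189 192 191 199 204 197 159 93 227 179 204 213 206 194 149 182
210 186 183 178 183 189 181 132 119 216 214 205 161 103 178 160 110
212 198 192 182 182 188 180 88 180 202 204 207 214 203 92 95 62
214 208 198 192 190 185 156 100 195 187 193 197 204 208 219 237 134
216 207 204 206 205 199 114 113 155 233 190 182 194 197 208 213 214
218 207 206 208 176 235 185 108 144 221 216 215 211 212 203 214 215
220 208 205 210 
[... 2093 characters left out ...]
 138 122 111 118 128 134 130 120 118 133 154 154 158 159 152 156 160 159 156
250 136 147 147 154 155 155 159 152 131 105 119 128 131 133 123 122 140 154 158 156 157 160 159 161 162 163
252 152 156 154 154 150 157 150 150 130 111 119 126 127 129 125 124 140 152 161 157 159 162 161 160 158 156
254 107 113 110 108 105 109 111 106 105 99 101 101 105 105 100 101 111 115 111 110 116 110 107 113 113 113
scene2 [[392.0, 191.7], [390.1, 201.5], [388.3, 210.8], [387.2, 216.8]] [[-3.6, -2.0], [-2.3, 2.5]]
side2 [[283.5, 201.4], [284.5, 218.5], [285.5, 235.2], [286.2, 246.1]] [[5.7, -0.8], [-1.2, -2.0]]
wrist2 [[318.2, 268.0], [318.1, 251.0], [318.1, 237.6], [318.1, 230.0]] [[11.2, -4.8], [-5.1, -10.7]]
```

All views agree that the stem is upright (constant offset) and needs only a correction of about 1.7 mm. I'll correct, come to just above the mouth and take the last look.

>>> jog_arm:
  motion: [0.015,-0.042,0.15,0,0,0,1,0,0,0.2,0,0,0,1,0,0,0.15,0,0,0,1,0,0,0,0,0,0,1,0,0,0,0,0,0,1,0,0,0,0,0,0,1]

```text
time: 17.88
position: [0.4834, -0.2192, 0.259]
tool_rot: [0.84, 0.543, 0.0, 0.0]
ft_force: [-0.5, -1.0, -0.2]
grip_width: 0.0218
grip_force: 25.0
```

```bash
python3 - <<'E'
from h import *
o=robot.get_obs();print(o["position"],o["tool_rot"])
M=Ro.from_quat(o["tool_rot"]).as_matrix();p=o["position"];port=np.array([.4837,-.2204,.12])
print("err tool",M.T@(port-p))
L=[]
for n in("wrist","side","scene"):
    im,C=cam(n);cv2.imwrite(f"pics/{n}3.png",im)
    u=proj(C,[p+M@[0,0,.13],port,p+M@[0,0,p[2]-.12]]);print(n,u.round(1))
    x,y=int(u[1][0])-16,int(u[1][1])-25; print(x,y); L.append(cv2.resize(im[y:y+50,x:x+33],None,fx=8,fy=8,interpolation=cv2.INTER_CUBIC))
cv2.imwrite("pics/c6.png",np.hstack(L))
E
```

```text
[ 0.48336032 -0.21920348  0.25897252] [8.40040123e-01 5.42524201e-01 9.53803838e-05 2.72441599e-04]
err tool [-0.00093208  0.00072379  0.13897308]
wrist [[318.5 230.1]
 [319.3 228.1]
 [318.5 227.1]]
303 203
side [[285.9 256.7]
 [286.5 261.7]
 [286.2 261.5]]
270 236
scene [[386.3 223.2]
 [385.9 225.5]
 [385.8 225.8]]
369 200
```

View pics/c6.png

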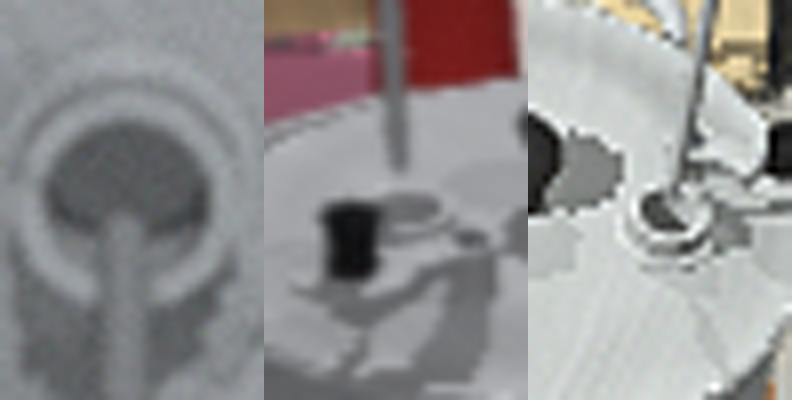

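Stem axis and port centre coincide to within 1 mm: wrist port centre is (319,227.5), tip (318.3,229.9). Lowering straight down.

>>> jog_arm:
  motion: [-0.005,0.01,0.12,0,0,0,1,0,0,0.2,0,0,0,1,0,0,0.2,0,0,0,1,0,0,0.2,0,0,0,1,0,0,0.2,0,0,0,1,0,0,0.2,0,0,0,1,0,0,0.2,0,0,0,1,0,0,0.2,0,0,0,1,0,0,0.12,0,0,0,1,0,0,0.06,0,0,0,1,0,0,0,0,0,0,1,0,0,0,0,0,0,1]

```text
time: 19.52
position: [0.4837, -0.2195, 0.191]
tool_rot: [0.84, 0.543, 0.0, 0.0]
ft_force: [-0.4, -0.3, -1.0]
grip_width: 0.0215
grip_force: 25.0
```

>>> jog_arm:
  motion: [0,0,0,0,0,0,1,0,0,0,0,0,0,1,0,0,0,0,0,0,1,0,0,0,0,0,0,1,0,0,0,0,0,0,1,0,0,0,0,0,0,1,0,0,0,0,0,0,1,0,0,0,0,0,0,1,0,0,0,0,0,0,1,0,0,0,0,0,0,1,0,0,0,0,0,0,1,0,0,0,0,0,0,1]

```text
time: 21.02
position: [0.4835, -0.2194, 0.1908]
tool_rot: [0.84, 0.543, 0.0, 0.0]
ft_force: [-0.3, -0.1, -1.3]
grip_width: 0.022
grip_force: 25.0
```

>>> jog_arm:
  motion: [0,0,0,0,0,0,1,0,0,0,0,0,0,1,0,0,0,0,0,0,1,0,0,0,0,0,0,1,0,0,0,0,0,0,1,0,0,0,0,0,0,1,0,0,0,0,0,0,1,0,0,0,0,0,0,1,0,0,0,0,0,0,1,0,0,0,0,0,0,1,0,0,0,0,0,0,1,0,0,0,0,0,0,1]

```text
time: 22.52
position: [0.4834, -0.2194, 0.1907]
tool_rot: [0.84, 0.543, -0.0, -0.0]
ft_force: [0.1, -0.8, -1.0]
grip_width: 0.022
grip_force: 25.0
```

>>> jog_arm:
  motion: [0,0,0,0,0,0,1,0,0,0,0,0,0,1,0,0,0,0,0,0,1,0,0,0,0,0,0,1,0,0,0,0,0,0,1,0,0,0,0,0,0,1,0,0,0,0,0,0,1,0,0,0,0,0,0,1,0,0,0,0,0,0,1]

```text
time: 23.65
position: [0.4835, -0.2194, 0.1907]
tool_rot: [0.84, 0.543, 0.0, -0.0]
ft_force: [0.1, 0.6, -1.3]
grip_width: 0.0217
grip_force: 25.0
```

Held 4.1 s with no contact force, tip about 60 mm below the mouth.

```bash
python3 -c "
from rig import robot
print(robot.hand_in())"
```

```text
the job is handed in; nothing more can be done
None
```

The job is handed in: the cover is swung aside to about 1.45 rad, and the probe hangs upright and centred in the port to within about 1 mm. Its tip is about 60 mm below the mouth; it was held still for 4 s and is still gripped. The two pink decoys, upright at the start, were lying on the worktop when I next saw them; the arm moved well above them and met no contact force.

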